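# Scan a carton at the shop counter

## Robot

A 6-joint arm with a two-finger parallel gripper is mounted at the origin on the work surface. World frame = base frame: x ahead of the robot, y to its left, z up, the work surface at z = 0. Lengths are in mm, angles in degrees, forces in N, time in s.
With the tool pointing down it reaches from about 350 to 850 mm from the base axis. Payload 8.1 kg.
Tool frame: the origin (TCP) lies between the finger pads; the fingertips stand 22 mm ahead of it and the grasp point (between the pads) lies 3 mm ahead of it (r.nose_length is the z of the fingertips in the tool frame, in mm); z points along the fingers, x is the direction in which the jaws open and shut, and the axes are right-handed (so a half turn about z gives the same grasp; the last joint's range is limited). The gripper opens to 85 mm and grips with 20 to 120 N. Pads are 22 mm wide; open, the fingers measure 114 mm over their backs; the gripper's body (76 mm by 85 mm) begins 54 mm behind the grasp point. The pads swing forward as they close: fully open they stand 13 mm farther back than shut.
Start: joints at [-81.383, 7.471, 85.268, -0, 87.261, -4.893], TCP at [140.193, -583.396, 231.492] pointing down, gripper open.
Joint ranges: [-169.43, 169.43], [-51.17, 129.36], [1.28, 143.12], [-76.62, 256.62], [0, 156.53], [-152.29, 152.29]. Speed limits (degrees/s): [136.94, 136.94, 159.86, 180, 180, 180].

## Interface

Orientations are given as [roll, pitch, yaw] about the fixed x, y, z axes, in that order (R = Rz(yaw) Ry(pitch) Rx(roll)).
In Python, from bench import r gives the robot as it stands.
- The arm moves only by the shell command python3 -m jog 'ROWS' [FORCE]. ROWS is JSON, a list of rows, each a list of 5 numbers: the shift along the tool's x, y, z in m, then the turn about the tool's z in degrees, then the opening in per cent of the stroke, from 0 (shut) to 100 (fully open). A call has 1 to 8 rows; each row is the pose to reach, as a shift and turn from the pose measured when the call began, along the tool's axes at that moment; what a row does not reach only later rows make up. A row lasts 1/10 s, in which the tool goes at most 50 mm and 8.59 degrees, less where a joint would pass 70% of its speed; a pose out of reach is approached as far as the arm can. A call with a gripper value outside its range is refused whole. The fingers move at their own pace and stop on an object; FORCE is the grip in N (left out, the last holds). Time passes only in rows, so rows that repeat a pose let the fingers close. It gives the time, the measured TCP pose, the force and the opening at its end, in the units of the state.
- r.sense(): the state, without advancing time (a new reading comes with each control period).
- r.snapshot(name): name is "scene" or "top"; returns a dict with "image" (400x640x3 uint8, red, green, blue), "K" (3x3 intrinsics, pixels), "T" (4x4, takes a point from camera to world coordinates). Camera axes: x right, y down, z forward; pixel columns grow to the right and rows downward; lengths in mm; the calibration is good to about 2 mm. A picture is of the moment at which its call begins. There is no depth.
- r.hand_in(): hands the job in, once; it reports no verdict.
Trained networks look in a picture, given as the dict that the camera call returned (one of the last four; its "shot" number tells which), for a name from the list of things; names that differ only in an ending like _2 or _b are one class to them, and where a whole thing is asked for, a point or a joint stands for the part that bears it (a point fixed in the world has none). Each returns a list of dicts, best first, with "conf" (0 to 1); they miss things now and then, are a little off and sometimes report something else, mostly with a low value. They report only what shows in the picture. A call takes as long as a camera call.
- r.search_frame(picture, label): "bbox" ([left, top, right, bottom] in pixels, round what is visible of it).
- r.pinpoint(picture, label): "uv" ([column, row] in pixels: a listed point, or the origin of a listed thing).
The state is a dict: "time": time; "joint_pos": joint angles; "qd": joint speeds; "joint_efforts": joint torques, N m; "tool_pos": TCP position; "tcp_rot": TCP orientation; "ft_force": force on the tool from outside, world axes, zero at the start; "wrist_torque": the same for the moment, N m; "finger_gap": finger opening in mm.
Only numpy, scipy, OpenCV 4.12 (cv2) and the standard library are available. Lean on these libraries where they do the work, as an engineer would, in place of code of your own. Each camera call takes 0.05 s, during which the arm holds its last target. There are 200 camera calls.

## Task

Pick up the handheld barcode scanner by its grip and hold it pointing straight down, in line with the barcode label on top of the flattest of the three cartons (scanner head's long side along the label's long side), about 10 cm above the label's centre, still for about two seconds so that it reads. Then stand the scanner upright again on the middle of its black rubber mat and let go; do not shift the carton.

Things in the scene. Friction and masses are not known exactly. Their poses are not given: they have to be found in the camera images.
- scanner_centre (a point): Centre of the grey scanner, 135 mm tall, 0.2 kg, standing nose down on the mat; 67.5 mm above its underside. Head 76 (x) by 44 mm (y), up to 43 mm from the underside; neck 50 x 34 mm, up to 54 mm; then a straight grip 30 (x) by 26 mm (y) up to 135 mm. z up along the grip; it reads along -z through the window in the underside. Either way round z is as good.
- label (a point): Centre of the white 60 (x) by 36 mm (y) label with black bars, facing up (z) on top of the flattest loose carton, 130 (x) by 100 (y) by 50 mm high. Bystanders: a carton 85 x 85 mm, 140 mm tall, and one 160 x 62 mm, 95 mm high, with the same label on top; two amber jars 95 mm tall.
- mat_top (a point): Centre of the top of the fixed black rubber mat, 130 mm (x) by 110 mm (y), 4 mm thick, where the scanner stands at the start (somewhere near its middle) and must stand again. z points up.

How it is judged:
By the outcome, as a careful person would: the job done as asked, in the order asked, and still so for the second after the job is handed in, with the robot touching nothing.
It also fails if it takes over 51 s, if anything falls off the work surface, if the arm or the gripper's body presses on something with over 40 N, if the wrist force passes 120 N, or if a joint passes its speed limit or range.

## Working session

There is one attempt and no reset: what is moved stays moved. The work goes in short steps, Python scripts to look and compute and a shell command to move; the robot and the scene stay as the last step left them, time stands still between calls to the robot, and variables do not carry over. Pictures are saved under pics/ and viewed, about 8 in all and at most 12, crops included, and the job is handed in when it is done.

```bash
mkdir -p pics; ls
python3 - <<'E'
from bench import r
import cv2
s=r.sense();print(s['time'],s['tool_pos'],s['tcp_rot'],s['finger_gap'])
for c in ["scene","top"]:
    p=r.snapshot(c);cv2.imwrite(f"pics/{c}0.png",p["image"][:,:,::-1]);print(p["K"].round(1).tolist(),p["T"].round(3).tolist())
    for l in ["scanner_centre","label","mat_top"]:
        print(c,l,[(d['conf'],d['uv']) for d in r.pinpoint(p,l)][:4],[(d['conf'],d['bbox']) for d in r.search_frame(p,l)][:3])
E
```

```text
pics
0.0 [ 140.10369343 -582.83471342  230.41094024] [-1.79993696e+02  1.08477390e-01 -7.64870749e+01] 85.63884187529298
[[520.5, 0.0, 324.4], [0.0, 520.5, 204.3], [0.0, 0.0, 1.0]] [[-0.696, 0.369, -0.616, 1260.234], [0.718, 0.358, -0.597, 648.965], [0.0, -0.858, -0.514, 666.154], [0.0, 0.0, 0.0, 1.0]]
scene scanner_centre [(0.9, [258.1, 166.1])] [(0.91, [250.5, 138.6, 272.8, 195.4])]
scene label [(0.66, [474.6, 254.6])] [(0.62, [436.5, 233.7, 512.2, 303.8])]
scene mat_top [(0.96, [267.8, 189.0])] [(0.92, [235.5, 175.6, 293.2, 202.8])]
[[375.4, 0.0, 316.1], [0.0, 375.4, 194.5], [0.0, 0.0, 1.0]] [[-0.002, -0.996, 0.087, 509.7], [-1.0, 0.002, 0.002, 9.588], [-0.002, -0.087, -0.996, 840.923], [0.0, 0.0, 0.0, 1.0]]
top scanner_centre [(0.77, [464.8, 221.7])] [(0.61, [439.4, 206.6, 488.4, 240.4]), (0.48, [158.2, 214.9, 220.7, 285.6])]
top label [(0.83, [185.0, 248.3])] [(0.94, [160.2, 217.2, 217.3, 284.6])]
top mat_top [(0.8, [457.7, 228.5])] [(0.85, [428.8, 195.5, 485.8, 260.5])]
```

View pics/top0.png

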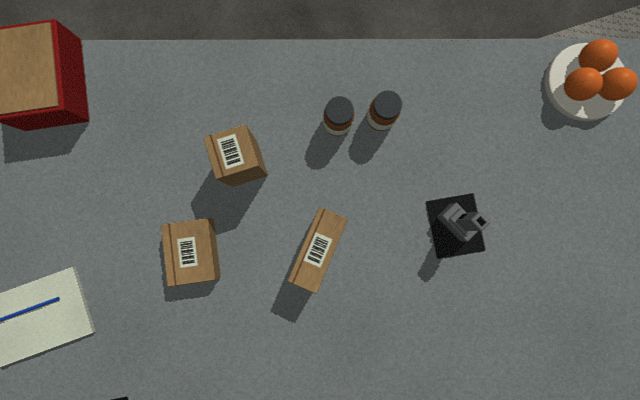

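View pics/scene0.png

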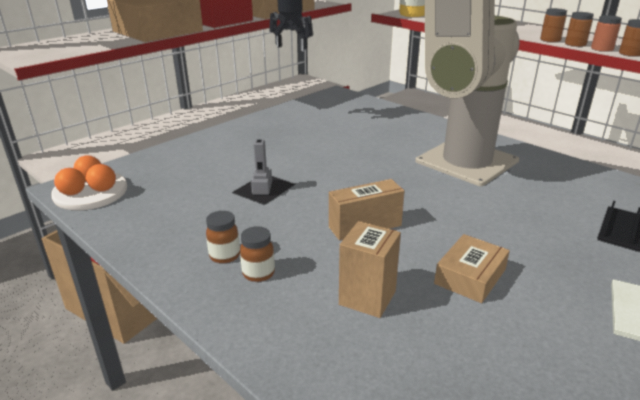

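The top view shows the scanner on its mat near (463,225), the flat carton's label near (187,252), and the 95 mm carton between them at (317,250). The scene view agrees.

```bash
cat > h.py <<'E'
import numpy as np, cv2
from bench import r
def ray(p,uv,z):
    K,T=p["K"],p["T"]; d=T[:3,:3]@np.linalg.solve(K,[uv[0],uv[1],1.]); o=T[:3,3]
    return (o+d*(z-o[2])/d[2])[:2]
def proj(p,X):
    X=np.asarray(X,float);c=(X-p["T"][:3,3])@p["T"][:3,:3]; q=c@p["K"].T; return q[...,:2]/q[...,2:]
def rect(p,mask,z):
    cs,_=cv2.findContours(mask.astype(np.uint8),0,1); c=max(cs,key=cv2.contourArea)[:,0,:]
    w=np.array([ray(p,u,z) for u in c],np.float32); return cv2.minAreaRect(w)
E
python3 - <<'E'
from h import *
p=r.snapshot("top");im=p["image"];g=im.max(2).astype(int)
m=np.zeros(g.shape,bool);m[225:275,170:205]=1
lab=m&(im.min(2)>150); lab=cv2.morphologyEx(lab.astype(np.uint8),cv2.MORPH_CLOSE,np.ones((9,9)))
print("label",rect(p,lab,50))
m[:]=0;m[185:265,420:495]=1
mk=m&(g<45)
hull=mk.astype(np.uint8); print("mat",rect(p,cv2.morphologyEx(hull,cv2.MORPH_OPEN,np.ones((3,3))),4))
print(ray(p,(185,248.3),50),ray(p,(464.8,221.7),67.5),ray(p,(457.7,228.5),4))
q=r.snapshot("scene");print(ray(q,(474.6,254.6),50),ray(q,(258.1,166.1),67.5),ray(q,(267.8,189),4))
a=cv2.resize(im[190:270,420:500],(560,560),interpolation=cv2.INTER_CUBIC)
a=np.clip(a.astype(float)*1.8,0,255).astype(np.uint8)
cv2.imwrite("pics/c1.png",a[:,:,::-1])
E
```

```text
label ((459.59967041015625, 280.5596618652344), (58.67683029174805, 34.701839447021484), 7.188754558563232)
mat ((512.9542846679688, -296.6264953613281), (128.45220947265625, 107.62149047851562), 9.671446800231934)
[466.64149041 285.15563031] [ 520.65136664 -294.37152371] [ 506.53378776 -303.03490294]
[453.88716825 282.00254548] [ 524.84173048 -299.68017409] [ 514.01735758 -279.86305041]
```

View pics/c1.png

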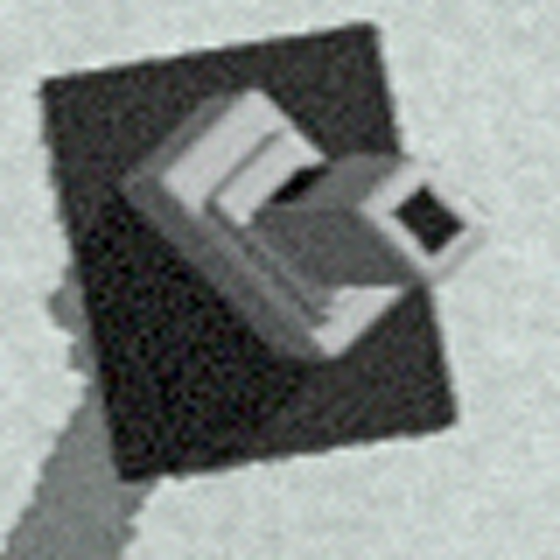

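The crop shows the scanner turned about 45° on the mat, with the grip top at roughly (481,222) in the full picture.

Run:
```python
from h import *
from scipy.optimize import least_squares
p=r.snapshot("top")
px=lambda a:np.array(a)/7.+[420,190]-0.43
obs=px([(160,182),(253,90),(335,357),(358,212),(408,162),(432,284),(490,225)])
B=[]
for (hx,hy,z,c) in [(38,22,47,3),(15,13,139,4)]:
    B.append((hx,hy,z))
sg=np.array([(1,1),(1,-1),(-1,1),(-1,-1)])
def model(v):
    c,s=np.cos(v[2]),np.sin(v[2]);o=[]
    for (hx,hy,z) in B:
        q=sg*[hx,hy]; o+= [(v[0]+c*a-s*b,v[1]+s*a+c*b,z) for a,b in q]
    uv=proj(p,o)
    return uv[[0,1,2,4,5,6,7]]
f=lambda v:(model(v)-obs).ravel()
s=least_squares(f,[520,-297,np.radians(45)]);print(s.x[:2],np.degrees(s.x[2]),f(s.x).round(1))
print(ray(p,px((425,222)),139),r.sense()['tool_pos'])
```

```text
[ 521.14830457 -295.1134784 ] 44.6780734699291 [-1.4  0.6 -0.3 -0.9 -0.1  1.3 -1.1  0.2  1.3 -2.5  0.1  1.4  1.3 -0.1]
[ 520.35276327 -295.13857376] [ 140.20197757 -583.43064736  231.5407255 ]
```

```bash
cat >> h.py <<'E'
from scipy.spatial.transform import Rotation as Ro
def go(x,y,z,yaw):
    s=r.sense();R=Ro.from_euler('xyz',s['tcp_rot'],degrees=True)
    d=R.inv().apply(np.array([x,y,z])-s['tool_pos'])/1000
    t=-((yaw-s['tcp_rot'][2]+180)%360-180)
    print("t",round(s['time'],2),"pose",np.round(s['tool_pos'],1),np.round(s['tcp_rot'],1),"gap",round(s['finger_gap'],1),"F",np.round(s['ft_force'],1),"-> row",d.round(4),round(t,1))
E
python3 -c "
from h import *
go(521,-295,231,-45.3)"
```

```text
t 0.85 pose [ 140.2 -583.4  231.5] [180.   -0.  -76.5] gap 85.8 F [ 0.3  0.8 -0. ] -> row [-0.1915 -0.4376  0.0005] -31.2
```

```bash
python3 -m jog '[[-0.016,-0.036,0,-3,100],[-0.034,-0.078,0,-6,100],[-0.052,-0.12,0,-9,100],[-0.07,-0.161,0,-12,100],[-0.088,-0.202,0,-15,100],[-0.106,-0.243,0,-18,100],[-0.124,-0.284,0,-22,100],[-0.142,-0.325,0,-26,100]]'; python3 -c "
from h import *
go(521,-295,231,-45.3)"
```

```text
time: 1.65
tool_pos: [424.3, -368.2, 231.8]
tcp_rot: [180.0, -0.0, -50.3]
ft_force: [0.7, -0.6, -0.4]
finger_gap: 85.2
t 1.65 pose [ 424.3 -368.2  231.8] [180.   -0.  -50.3] gap 85.2 F [ 0.7 -0.6 -0.4] -> row [ 0.0054 -0.1211  0.0008] -5.0
```

```bash
python3 -m jog '[[0.002,-0.035,0,-2,100],[0.004,-0.07,0,-3,100],[0.005,-0.1,0,-5,100],[0.0054,-0.117,0,-5,100],[0.0054,-0.121,0,-5,100],[0.0054,-0.121,0,-5,100],[0.0054,-0.121,0,-5,100],[0.0054,-0.121,0,-5,100]]'
python3 - <<'E'
from h import *
go(521,-295,109,-45.3)
p=r.snapshot("scene");q=r.snapshot("top")
a=cv2.resize(p["image"][80:220,200:340],(560,560),interpolation=cv2.INTER_CUBIC);b=cv2.resize(q["image"][190:270,420:500],(240,240))
c=np.zeros((560,800,3),np.uint8);c[:,:560]=a;c[:240,560:]=b
cv2.imwrite("pics/c2.png",c[:,:,::-1])
E
```

```text
time: 2.45
tool_pos: [520.0, -296.1, 231.8]
tcp_rot: [180.0, -0.0, -45.4]
ft_force: [-0.3, 1.0, 0.1]
finger_gap: 85.7
t 2.45 pose [ 520.  -296.1  231.8] [180.   -0.  -45.4] gap 85.7 F [-0.3  1.   0.1] -> row [-0.0002 -0.0015  0.1228] -0.1
```

View pics/c2.png

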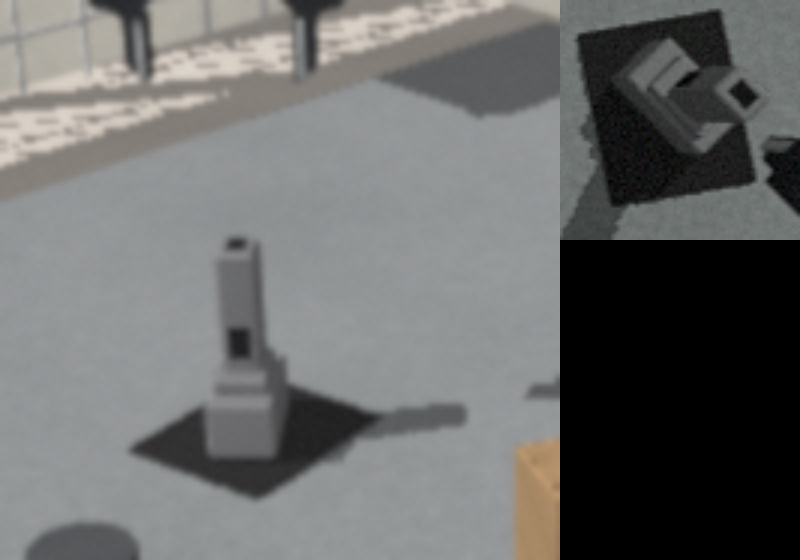

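The crop shows the fingers above the scanner, straddling it. The finger midpoint sits at column 222 against about 238 for the grip, so I'll check the projection.

Run:
```python
from h import *
p=r.snapshot("scene")
s=lambda u:((u-[200,80])*4).round()
for z in (210,): print("tips exp",s(proj(p,[(520,-296,z)])))
a=np.radians(44.7);c,n=np.cos(a),np.sin(a)
print("grip top corners",s(proj(p,[(521+c*x-n*y,-295+n*x+c*y,139) for x,y in [(15,13),(15,-13),(-15,13),(-15,-13)]])))
d=np.array([n,-c])*46
print("fingers",s(proj(p,[(520+d[0],-296+d[1],210),(520-d[0],-296-d[1],210)])))
```

```text
tips exp [[227. 132.]]
grip top corners [[253. 251.]
 [211. 251.]
 [258. 232.]
 [216. 232.]]
fingers [[151. 132.]
 [304. 132.]]
```

```bash
python3 -m jog '[[-0.002,-0.001,0.02,0,100],[-0.003,-0.0015,0.045,0,100],[-0.003,-0.0015,0.07,0,100],[-0.003,-0.0015,0.095,0,100],[-0.003,-0.0015,0.115,0,100],[-0.003,-0.0015,0.123,0,100],[-0.003,-0.0015,0.123,0,100],[-0.003,-0.0015,0.123,0,100]]' 40
python3 - <<'E'
from h import *
go(521,-295,109,-45.3)
p=r.snapshot("scene")
a=cv2.resize(p["image"][110:210,210:310],(600,600),interpolation=cv2.INTER_CUBIC)
cv2.imwrite("pics/c3.png",a[:,:,::-1])
E
```

```text
time: 3.4
tool_pos: [519.8, -293.1, 110.0]
tcp_rot: [-180.0, -0.1, -45.4]
ft_force: [-0.1, -0.2, 0.3]
finger_gap: 85.5
t 3.4 pose [ 519.8 -293.1  110. ] [-1.80e+02 -1.00e-01 -4.54e+01] gap 85.5 F [-0.1 -0.2  0.3] -> row [0.0022 0.0005 0.001 ] -0.1
```

View pics/c3.png

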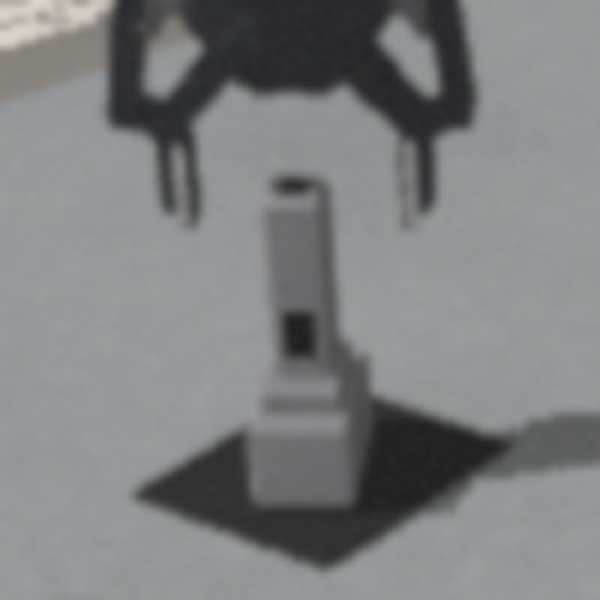

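The pads are centred on the grip (195 and 405, grip centre about 297). Closing.

```bash
python3 -m jog '[[0,0,0.002,0,70],[0,0,0.002,0,50],[0,0,0.002,0,40],[0,0,0.002,0,30],[0,0,0.002,0,20],[0,0,0.002,0,15],[0,0,0.002,0,10],[0,0,0.002,0,10]]' 50;  python3 -c "
from h import *
go(519.8,-293,250,-45.4)"
```

```text
time: 4.25
tool_pos: [520.5, -293.6, 109.0]
tcp_rot: [-180.0, -0.2, -45.4]
ft_force: [0.4, -1.4, 4.0]
finger_gap: 25.2
t 4.25 pose [ 520.5 -293.6  109. ] [-180.    -0.2  -45.4] gap 25.2 F [ 0.4 -1.4  4. ] -> row [-0.0003  0.     -0.141 ] -0.0
```

```bash
python3 -m jog '[[0,0,-0.005,0,10],[0,0,-0.015,0,10],[0,0,-0.035,0,10],[0,0,-0.065,0,10],[0,0,-0.1,0,10],[0,0,-0.135,0,10],[0,0,-0.155,0,10],[0,0,-0.166,0,10]]';  python3 - <<'E'
from h import *
go(459.6,280.6,275,-82.8)
p=r.snapshot("scene");x,y=np.int32(proj(p,(520,-294,240)));print(x,y)
a=cv2.resize(p["image"][y-40:y+80,x-60:x+60],(600,600),interpolation=cv2.INTER_CUBIC)
cv2.imwrite("pics/c4.png",a[:,:,::-1])
E
```

```text
time: 5.05
tool_pos: [520.6, -293.5, 278.2]
tcp_rot: [-179.9, -0.4, -45.4]
ft_force: [0.4, 0.0, -1.9]
finger_gap: 25.5
t 5.05 pose [ 520.6 -293.5  278.2] [-179.9   -0.4  -45.4] gap 25.5 F [ 0.4  0.  -1.9] -> row [-4.517e-01 -3.596e-01  2.000e-04] 37.4
256 101
```

View pics/c4.png

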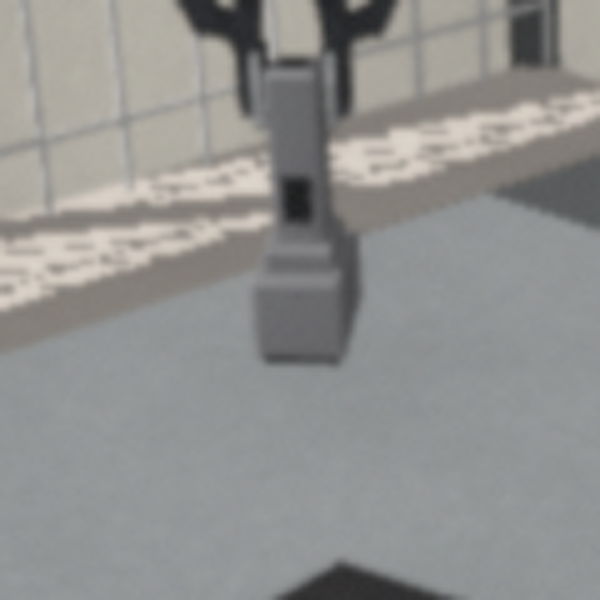

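The scanner is gripped and hangs straight down. Carrying it to the label in two calls.

```bash
python3 -m jog '[[-0.01,-0.008,0,1,10],[-0.03,-0.024,0,3,10],[-0.058,-0.046,0,5,10],[-0.09,-0.072,0,8,10],[-0.122,-0.097,0,11,10],[-0.154,-0.123,0,14,10],[-0.186,-0.148,0,17,10],[-0.218,-0.174,0,20,10]]';  python3 -c "
from h import *
go(459.6,280.6,275,-82.8)"
```

```text
time: 5.9
tool_pos: [490.4, -14.7, 275.6]
tcp_rot: [-179.9, -0.3, -65.6]
ft_force: [0.2, 0.8, -2.3]
finger_gap: 25.6
t 5.9 pose [490.4 -14.7 275.6] [-179.9   -0.3  -65.6] gap 25.6 F [ 0.2  0.8 -2.3] -> row [-0.2815 -0.0942 -0.0008] 17.2
```

```bash
python3 -m jog '[[-0.04,-0.014,0,3,10],[-0.085,-0.029,0,6,10],[-0.13,-0.044,0,9,10],[-0.175,-0.059,0,12,10],[-0.215,-0.072,0,14,10],[-0.25,-0.084,0,16,10],[-0.272,-0.091,0,17,10],[-0.2815,-0.0942,0,17.2,10]]';  python3 - <<'E'
from h import *
go(459.6,280.6,255,-82.8)
p=r.snapshot("top");q=r.snapshot("scene")
a=cv2.resize(p["image"][190:290,120:220],(400,400),interpolation=cv2.INTER_CUBIC);b=cv2.resize(q["image"][170:290,410:530],(400,400),interpolation=cv2.INTER_CUBIC)
cv2.imwrite("pics/c5.png",np.hstack([a,b])[:,:,::-1])
E
```

```text
time: 6.7
tool_pos: [458.1, 282.4, 272.2]
tcp_rot: [-180.0, -0.3, -82.6]
ft_force: [0.7, -0.4, -3.2]
finger_gap: 25.2
t 6.7 pose [458.1 282.4 272.2] [-180.    -0.3  -82.6] gap 25.2 F [ 0.7 -0.4 -3.2] -> row [ 0.0019 -0.0012  0.0172] 0.2
```

View pics/c5.png

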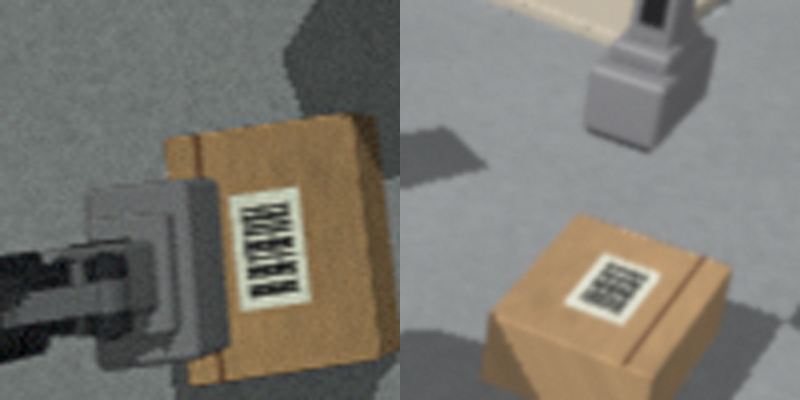

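Run:
```python
from h import *
p=r.snapshot("top");q=r.snapshot("scene")
s=r.sense();x,y,z=s['tool_pos'];a=np.radians(s['tcp_rot'][2]+90);c,n=np.cos(a),np.sin(a)
for zz in (z-105,z-62):
    P=[(x+c*i*38-n*j*22,y+n*i*38+c*j*22,zz) for i,j in [(1,1),(1,-1),(-1,1),(-1,-1)]]
    print(((proj(p,P)-[120,190]+.5)*4).round().tolist(), ((proj(q,P)-[410,170]+.5)*3.333+[400,0]).round().tolist())
e=np.radians(7.2);c,n=np.cos(e),np.sin(e)
L=[(459.6+c*i*30-n*j*18,280.6+n*i*30+c*j*18,50) for i,j in [(1,1),(1,-1),(-1,1),(-1,-1)]]
print(((proj(p,L)-[120,190]+.5)*4).round().tolist(), ((proj(q,L)-[410,170]+.5)*3.333+[400,0]).round().tolist())
```

```text
[[124.0, 187.0], [222.0, 174.0], [139.0, 359.0], [238.0, 346.0]] [[651.0, 157.0], [574.0, 131.0], [703.0, 99.0], [629.0, 76.0]]
[[78.0, 190.0], [183.0, 176.0], [94.0, 373.0], [200.0, 360.0]] [[664.0, 87.0], [585.0, 63.0], [716.0, 33.0], [641.0, 11.0]]
[[231.0, 196.0], [299.0, 187.0], [242.0, 311.0], [310.0, 302.0]] [[618.0, 323.0], [560.0, 300.0], [659.0, 274.0], [602.0, 253.0]]
```

Label and head projections match the picture to within a few mm. Lower 17 mm to 10 cm above the label and hold.

```bash
python3 -m jog '[[0.001,-0.001,0.006,0,10],[0.002,-0.001,0.013,0,10],[0.002,-0.001,0.017,0.2,10],[0.002,-0.001,0.017,0.2,10],[0.002,-0.001,0.017,0.2,10],[0.002,-0.001,0.017,0.2,10],[0.002,-0.001,0.017,0.2,10],[0.002,-0.001,0.017,0.2,10]]';  python3 -c "
from h import *
go(459.6,280.6,255,-82.8)"
```

```text
time: 7.7
tool_pos: [460.9, 277.8, 256.6]
tcp_rot: [-179.9, -0.3, -82.9]
ft_force: [-0.3, 0.2, -3.0]
finger_gap: 25.6
t 7.7 pose [460.9 277.8 256.6] [-179.9   -0.3  -82.9] gap 25.6 F [-0.3  0.2 -3. ] -> row [-0.0029  0.0009  0.0016] -0.1
```

```bash
R='x'; python3 -m jog '[[-0.002,0.001,0.001,0,10],[-0.002,0.001,0.001,0,10],[-0.002,0.001,0.001,0,10],[-0.002,0.001,0.001,0,10],[-0.002,0.001,0.001,0,10],[-0.002,0.001,0.001,0,10],[-0.002,0.001,0.001,0,10],[-0.002,0.001,0.001,0,10]]'
for i in 1 2 3 4; do python3 -m jog '[[0,0,0,0,10],[0,0,0,0,10],[0,0,0,0,10],[0,0,0,0,10],[0,0,0,0,10],[0,0,0,0,10],[0,0,0,0,10],[0,0,0,0,10]]'; done;  python3 -c "
from h import *
go(490,-12,276,-64)
print(r.sense()['joint_pos'])"
```

```text
time: 8.5
tool_pos: [459.7, 279.6, 255.6]
tcp_rot: [-179.9, -0.3, -82.9]
ft_force: [-0.5, -0.5, -3.3]
finger_gap: 25.4
time: 9.3
tool_pos: [459.7, 279.7, 255.7]
tcp_rot: [-179.8, -0.3, -82.9]
ft_force: [0.1, -0.6, -1.6]
finger_gap: 25.5
time: 10.1
tool_pos: [459.7, 279.7, 255.6]
tcp_rot: [-179.9, -0.3, -82.9]
ft_force: [0.3, -0.4, -2.0]
finger_gap: 25.5
time: 10.9
tool_pos: [459.6, 279.7, 255.6]
tcp_rot: [-179.9, -0.3, -82.9]
ft_force: [-0.0, 0.2, -3.3]
finger_gap: 25.2
time: 11.7
tool_pos: [459.7, 279.6, 255.6]
tcp_rot: [-179.9, -0.3, -82.9]
ft_force: [-0.1, -1.2, -2.7]
finger_gap: 25.3
t 11.7 pose [459.7 279.6 255.6] [-179.9   -0.3  -82.9] gap 25.3 F [-0.1 -1.2 -2.7] -> row [ 0.2933  0.0057 -0.0187] -18.9
[ 26.10316055  -2.66902525  93.18592225  -0.36465484  89.45466306
 109.04526347]
```

It held still for over 3 s. Returning to the mat centre (513, -296.5), head aligned with the mat (yaw -80.3).

```bash
python3 -m jog '[[0.008,0,-0.004,0,10],[0.025,0.001,-0.008,0,10],[0.055,0.001,-0.014,0,10],[0.09,0.002,-0.02,0,10],[0.13,0.003,-0.02,-1,10],[0.17,0.004,-0.02,-1,10],[0.21,0.005,-0.02,-2,10],[0.25,0.005,-0.02,-2,10]]';  python3 -c "
from h import *
go(513,-296.5,276,-80.3)"
```

```text
time: 12.5
tool_pos: [485.2, 29.0, 277.7]
tcp_rot: [-179.8, -0.4, -80.9]
ft_force: [-0.4, 0.1, -2.8]
finger_gap: 25.6
t 12.5 pose [485.2  29.  277.7] [-179.8   -0.4  -80.9] gap 25.6 F [-0.4  0.1 -2.8] -> row [0.3258 0.024  0.0037] -0.6
```

```bash
python3 -m jog '[[0.045,0.003,0,0,10],[0.092,0.007,0,0,10],[0.14,0.01,0,0,10],[0.188,0.014,0,0,10],[0.235,0.017,0,-0.5,10],[0.275,0.02,0,-0.5,10],[0.305,0.022,0,-0.6,10],[0.32,0.024,0,-0.6,10]]';  python3 -c "
from h import *
go(513,-296.5,276,-80.3)"
```

```text
time: 13.3
tool_pos: [511.3, -293.8, 279.6]
tcp_rot: [-179.8, -0.4, -80.4]
ft_force: [0.2, 0.5, -1.8]
finger_gap: 25.2
t 13.3 pose [ 511.3 -293.8  279.6] [-179.8   -0.4  -80.4] gap 25.2 F [ 0.2  0.5 -1.8] -> row [ 0.0029 -0.0012  0.0036] -0.1
```

```bash
python3 -m jog '[[0.002,0,0,0,10],[0.004,0,0,0,10],[0.004,0,0,0,10],[0.004,0,0,0,10]]';  python3 - <<'E'
from h import *
go(513,-296.5,118,-80.3)
p=r.snapshot("top")
im=p["image"];m=np.zeros(im.shape[:2],bool);m[185:265,415:495]=1
print("mat",rect(p,m&(im.max(2)<45),4))
E
```

```text
time: 13.7
tool_pos: [512.2, -296.6, 279.9]
tcp_rot: [-179.8, -0.4, -80.4]
ft_force: [-0.1, -0.2, -2.4]
finger_gap: 25.3
t 13.7 pose [ 512.2 -296.6  279.9] [-179.8   -0.4  -80.4] gap 25.3 F [-0.1 -0.2 -2.4] -> row [-0.001  -0.0003  0.1619] -0.1
mat ((512.9386596679688, -297.0483093261719), (128.41188049316406, 108.34616088867188), 9.759001731872559)
```

```bash
python3 -m jog '[[0,0,0.015,0,10],[0,0,0.04,0,10],[0,0,0.07,0,10],[0,0,0.1,0,10],[0,0,0.13,0,10],[0,0,0.15,0,10],[0,0,0.16,0,10],[0,0,0.162,0,10]]'; python3 -m jog '[[0,0,0,0,10],[0,0,0,0,10]]'
python3 - <<'E'
from h import *
go(513,-296.7,109,-80.3)
p=r.snapshot("scene")
a=cv2.resize(p["image"][110:210,210:310],(600,600),interpolation=cv2.INTER_CUBIC)
cv2.imwrite("pics/c6.png",a[:,:,::-1])
E
```

```text
time: 14.55
tool_pos: [511.9, -296.5, 115.8]
tcp_rot: [-180.0, -0.3, -80.3]
ft_force: [-0.0, 0.5, -1.6]
finger_gap: 25.6
time: 14.75
tool_pos: [512.5, -296.7, 117.0]
tcp_rot: [-179.9, -0.3, -80.3]
ft_force: [0.3, -0.4, -2.0]
finger_gap: 25.4
t 14.75 pose [ 512.5 -296.7  117. ] [-179.9   -0.3  -80.3] gap 25.4 F [ 0.3 -0.4 -2. ] -> row [ 0.     -0.0005  0.008 ] -0.0
```

View pics/c6.png

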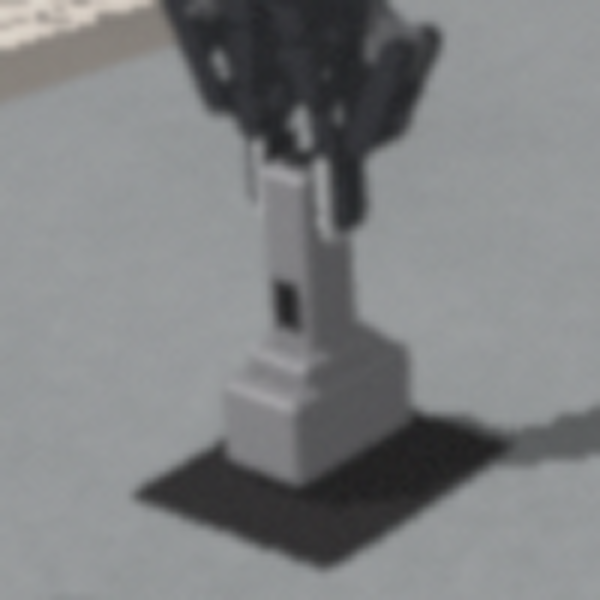

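The scanner hovers about 8 mm above the mat, centred and upright. Lowering gently.

```bash
python3 -m jog '[[0,0,0.001,0,10],[0,0,0.003,0,10],[0,0,0.004,0,10],[0,0,0.005,0,10],[0,0,0.006,0,10],[0,0,0.007,0,10],[0,0,0.007,0,10],[0,0,0.007,0,10]]'
```

```text
time: 15.6
tool_pos: [512.6, -296.9, 110.1]
tcp_rot: [-179.9, -0.3, -80.3]
ft_force: [-0.1, -0.2, -2.8]
finger_gap: 25.2
```

```bash
python3 -m jog '[[0,0,0.001,0,10],[0,0,0.001,0,10],[0,0,0.001,0,10],[0,0,0.001,0,10]]'; python3 -m jog '[[0,0,0.0007,0,10],[0,0,0.0007,0,10],[0,0,0.0007,0,10]]'
```

```text
time: 16.0
tool_pos: [512.6, -296.9, 109.1]
tcp_rot: [-179.9, -0.3, -80.3]
ft_force: [-0.7, 0.7, -2.3]
finger_gap: 25.1
time: 16.3
tool_pos: [512.8, -297.0, 109.0]
tcp_rot: [-179.9, -0.4, -80.3]
ft_force: [-1.2, 1.3, 4.4]
finger_gap: 25.5
```

Contact. Releasing.

```bash
python3 -m jog '[[0,0,0,0,33],[0,0,0,0,36],[0,0,0,0,45],[0,0,0,0,60],[0,0,0,0,80],[0,0,0,0,100],[0,0,0,0,100],[0,0,0,0,100]]'; python3 -m jog '[[0,0,0,0,100],[0,0,-0.01,0,100],[0,0,-0.03,0,100],[0,0,-0.06,0,100],[0,0,-0.1,0,100],[0,0,-0.14,0,100],[0,0,-0.16,0,100],[0,0,-0.16,0,100]]'
python3 - <<'E'
from h import *
p=r.snapshot("top");q=r.snapshot("scene")
a=cv2.resize(p["image"][185:285,410:510],(400,400),interpolation=cv2.INTER_CUBIC);b=cv2.resize(q["image"][110:210,210:310],(400,400),interpolation=cv2.INTER_CUBIC)
cv2.imwrite("pics/c7.png",np.hstack([a,b])[:,:,::-1])
im=p["image"];m=np.zeros(im.shape[:2],bool);m[225:275,170:205]=1
lab=cv2.morphologyEx((m&(im.min(2)>150)).astype(np.uint8),cv2.MORPH_CLOSE,np.ones((9,9)));print("label",rect(p,lab,50))
e=np.radians(9.7);c,n=np.cos(e),np.sin(e)
for h in (47,):
  P=[(513+c*i*38-n*j*22,-297+n*i*38+c*j*22,h) for i,j in [(1,1),(1,-1),(-1,1),(-1,-1)]]
  print(((proj(p,P)-[410,185]+.5)*4).round().tolist(),((proj(q,P)-[210,110]+.5)*4+[400,0]).round().tolist())
E
```

```text
time: 17.1
tool_pos: [512.8, -297.0, 109.0]
tcp_rot: [-179.9, -0.4, -80.3]
ft_force: [-1.5, -0.4, 0.1]
finger_gap: 85.2
time: 17.9
tool_pos: [514.0, -297.3, 274.9]
tcp_rot: [-179.5, -0.7, -80.3]
ft_force: [0.7, -0.1, 0.7]
finger_gap: 85.6
label ((459.6272888183594, 280.4749755859375), (58.737117767333984, 35.03355407714844), 6.942551612854004)
[[156.0, 100.0], [238.0, 86.0], [185.0, 243.0], [267.0, 228.0]] [[601.0, 282.0], [548.0, 264.0], [677.0, 237.0], [625.0, 220.0]]
```

View pics/c7.png

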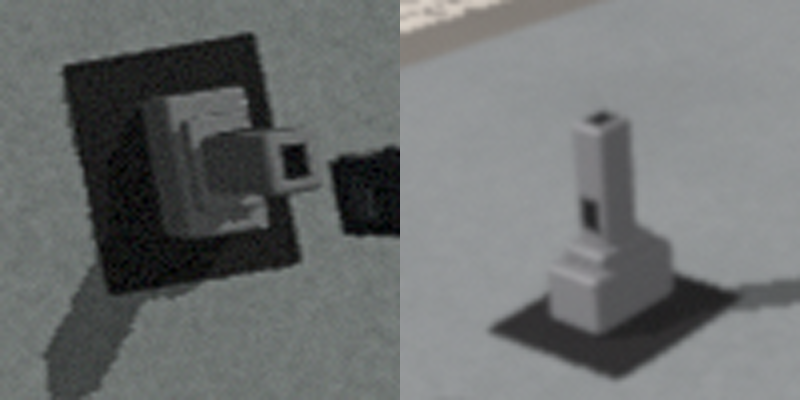

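The scanner stands upright and free at mid-mat. In the left half of the picture its head spans about (150–265, 90–235), close to the prediction, and the label hasn't moved. Handing in.

```bash
python3 -c "
from bench import r
print(r.hand_in(), r.sense()['time'])"
```

```text
the job is handed in; nothing more can be done
the job is handed in; nothing more can be done
```

I picked up the scanner by its grip and held it about 10 cm above the centre of the flattest carton's label. It pointed straight down, with its long side along the label's, and stayed still for over 3 s. I then stood it upright on the middle of the mat, let go and backed away, and handed in at about 18 s on the robot's clock.

- **Scanner:** the last pictures show it upright and free. The head is within about 3 mm of where it would be if centred on the mat.
- **Carton:** it did not move; the label's centre and angle measured the same before and after, within 0.2 mm and 0.3°.
- **Forces:** the readings I took stayed below 5 N.
- **Disagreement:** before grasping, the two cameras disagreed by about 5 mm on where the scanner stood relative to the fingers. I shifted 3 mm, and a close-up confirmed the fingers were centred.
- **Not confirmed:** nothing in the interface reports whether the barcode was actually read, so I can only vouch for the pose and the hold.

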